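# Clamp a honey jar in the one-handed jar vice and unscrew its tight cap

## Robot

A 6-joint arm with a two-finger parallel gripper is mounted at the origin on a cart in front of the work surface, level with it; the furniture and walls round the work are solid. World frame = base frame: x ahead of the robot, y to its left, z up, the work surface at z = 0. Lengths are in mm, angles in rad, forces in N, time in s.
With the tool pointing down it reaches from about 350 to 875 mm from the base axis. Payload 4.2 kg.
Tool frame: the origin (TCP) lies at the very end of the fingers, on their centre line; the grasp point (between the pads) lies 19 mm behind it; z points along the fingers, y is the line along which they close (so a half turn about z gives the same grasp; the last joint's range is limited). The gripper opens to 85 mm and grips with 20 to 120 N. Pads are 22 mm wide; open, the fingers measure 114 mm over their backs; the gripper's body (76 mm by 85 mm) begins 54 mm behind the grasp point. The pads swing forward as they close: fully open they stand 13 mm farther back than shut.
Start: joints at [1.488, 0.385, 0.008, 0, -1.194, -0.259], TCP at [209.457, 588.835, 231.312] pointing down, gripper open.
Joint ranges: [-3.14, 3.14], [-1.21, 2.06], [-1.07, 1.41], [-3.16, 2.05], [-2.99, -0.16], [-3.1, 3.1]. Speed limits (rad/s): [2.79, 2.79, 3.14, 3.14, 3.14, 3.14].

## Interface

Orientations are given as a unit quaternion [x, y, z, w].
In Python, from bench import arm, optics gives the robot as it stands. The module is installed in compiled form; this text tells all that it offers.
- The arm moves only by the tool step_arm, never from a script. Its argument "motion" is a list of rows, each an object with "dr": the turn, a rotation vector about the tool's x, y, z in units of 8 degrees (1.0 is 8 degrees), a list of three; "slide": the shift along the tool's x, y, z in mm, a list of three; "jaw": the finger opening in mm, from 0 to 85.4. A call has exactly 8 rows; each row is the pose to reach, as a shift and turn from the pose commanded when the call began, along the tool's axes at that moment; what a row does not reach only later rows make up. A row lasts 1/8 s, in which the tool goes at most 62.5 mm and 10.7 degrees, less where a joint would pass 70% of its speed; a pose out of reach is approached as far as the arm can. A call with a gripper value outside its range is refused whole. The fingers move at their own pace and stop on an object; the grip force is fixed at half the most. Time passes only in rows, so rows that repeat a pose let the fingers close, or fill a call up. It gives the time, the measured TCP pose, the force, the opening and the grip force at its end, in the units of the state.
- arm.read_state(): the state, without advancing time (a new reading comes with each control period).
- optics.get_image(name): name is "side" or "top" or "wrist"; returns the picture (384x512x3 uint8, blue, green, red); there is no depth.
- optics.camera_info(name): a dict with "camera_matrix" (3x3 intrinsics, pixels), "view" (4x4, takes a point from world to camera coordinates); the wrist camera has in their place "T_tool_cam" (4x4, takes a point from camera to tool coordinates, whose origin is the TCP and whose axes are the flange's). Camera axes: x right, y up, looking along -z (the intrinsics and any distortion apply to the point x, -y, -z); pixel columns grow to the right and rows downward; lengths in mm; the calibration is good to about 2 mm. A picture is of the moment at which its call begins: read the wrist's pose just before it. camera_info takes no time and is no camera call.
- arm.job_done(): hands the job in; it is judged then, once.
The state is a dict: "clock": time; "joints": joint angles; "joint_vel": joint speeds; "joint_efforts": joint torques, N m; "position": TCP position; "ee_rot": TCP orientation; "contact_force": force on the tool from outside, world axes, zero at the start; "wrist_torque": the same for the moment, N m; "gripper_width": finger opening in mm; "grasp_force": force on a finger pad.
Only numpy, scipy, OpenCV 4.12 (cv2) and the standard library are available. Lean on these libraries where they do the work, as an engineer would, in place of code of your own. Each camera call takes 0.05 s, during which the arm holds its last target. There are 200 camera calls.

## Task

The hexagonal honey jar stands loose in the open jaws of the jar vice. Press the vice's sprung hand lever down to its stop so that the jaw closes on the jar, let the lever spring back up, then unscrew the tight cap (counterclockwise) until its thread lets go and lift it off without pulling the jar up out of its place or shifting the other things on the worktop. Finish still holding the cap in the gripper: level, over the jar's mouth, clear of the jar by a finger's width or two.

Things in the scene. Friction and masses are not known exactly. Their poses are not given: they have to be found in the camera images.
- jar_vice: one-handed jar vice fixed to the worktop: wooden base 120 mm (x) by 232 mm (y, -152 to +80 mm), aluminium V jaws 60 mm high. Origin on the worktop under the middle of the clamped jar; z up; fixed jaw at +y, sliding jaw and then the hand lever on the -y side. The jar stands on a rubber mat 20 mm above the origin, its corners held along +y and -y.
- vice_lever (a joint): angle of the hand lever (rad) about the vice's x axis: 0 up at rest (handle leaning to the vice's -y, 55 degrees above level), grows as the handle is pressed down, 0.85 at its stop (6 degrees above level). A spring always returns it to 0. Pressing at the grip takes about 3 N at first, then 7 to 13 N up to the stop.
- lever_hinge (a point): middle of the lever's pivot axle, 60 mm above the worktop, 96 mm from the vice's origin along its -y; the lever turns about the vice's x axis here
- lever_grip (a point): middle of the lever's wooden grip (a round bar 19 mm thick, 79 mm long, on the handle's centre line), 105 mm from the pivot; moves with the lever. The handle's end is 137 mm from the pivot.
- vice_jaw (a joint): travel of the sliding jaw (m) towards the jar: about 0 to 0.0015 open; one full stroke of the lever pushes it to about 0.017 and a stiff self-locking slide (25 N) keeps it there when the lever goes back. There is no release in this job.
- jaw_pad: V-shaped rubber-faced pad on the sliding jaw, carried on springs; it presses the jar with about 20 N when the vice is closed. Origin at the vice's origin level, moving with the jaw.
- jar_mouth (a point): middle of the top rim of the hexagonal honey jar: glass, 58 mm across flats, 67 mm across corners, 70 mm high to the shoulder, rim 98.5 mm above its underside, 0.35 kg. At the start it stands loose in the open vice, 4 to 9 mm short of the fixed jaw; unclamped it would spin or rise with the cap.
- jar: the hexagonal honey jar itself; origin at the centre of its underside, z up
- cap_center (a point): centre of the ribbed metal screw cap on the honey jar (on its axis, half-way up): 52 mm in diameter, 22 mm high, 70 g; z up. Screwed home, this point is 6 mm below the jar's rim, and the cap's lower edge is 3.5 mm above the jar's shoulder, which is wider than the cap.
- cap: the same cap; origin at the centre of its lower edge. Right-hand thread, 22.5 mm per turn: turned counterclockwise seen from above it stays level for 0.15 rad, then rises 3.6 mm per rad and comes free after about 2.0 rad (6 to 7 mm up); turning farther does no harm. Tight: about 0.7 N m for the first 0.6 rad, then easy. It may be turned in several strokes and stays put when let go.
- teaspoon: teaspoon, 134 x 29 x 12 mm, lying on the worktop left of the vice; to be left alone. Origin at the centre of its underside.
- mug_1: patterned mug, 88 x 123 x 107 mm, standing left of the vice; to be left alone. Origin at the centre of its underside.
- salt_shaker: salt shaker, 44 mm across, 90 mm tall, right of the vice; to be left alone. Origin at the centre of its underside.
- jam_jar: round jam jar, 65 mm across, 86 mm tall, right of the vice; not the jar to open; to be left alone. Origin at the centre of its underside.
- lemon: lemon, 71 x 53 x 51 mm, right of the vice; to be left alone. Origin at the centre of its underside.

How it is judged:
By the outcome, as a careful person would: the job done as asked, in the order asked, and still so for the second after the job is handed in, while the arm keeps its last pose, push and grip.
It also fails if it takes over 61 s, if anything falls off the work surface, if the arm or the gripper's body presses on something with over 40 N, if the wrist force passes 120 N, or if a joint passes its speed limit or range.

## Working session

There is one attempt and no reset: what is moved stays moved. The work goes in short steps, Python scripts to look and compute and a tool call to move; the robot and the scene stay as the last step left them, time stands still between calls to the robot, and variables do not carry over. Pictures are saved under pics/ and viewed, at most 10 in all, crops included, and the job is handed in when it is done.

Besides the shell and the picture viewer there is one more tool, called after "Request:" as name(argument=value, ...), one argument or row to a line, values as JSON. step_arm: Moves the arm, as the interface text tells. Its arguments: {"type":"object","properties":{"motion":{"type":"array","items":{"type":"object","properties":{"dr":{"type":"array","items":{"type":"number"}},"slide":{"type":"array","items":{"type":"number"}},"jaw":{"type":"number"}}}}},"required":["motion"]}

```bash
mkdir -p pics
python3 - <<'E'
from bench import arm, optics
import cv2, numpy as np
s=arm.read_state(); print({k:np.round(v,3).tolist() for k,v in s.items()})
for n in("side","top","wrist"):
    i=optics.camera_info(n); print(n,{k:np.round(np.array(v),3).tolist() if not isinstance(v,str) else v for k,v in i.items()})
for n in("side","top"):
    cv2.imwrite(f"pics/{n}0.png",optics.get_image(n))
E
```

```text
{'clock': 0.0, 'joints': [1.488, 0.386, 0.007, -0.0, -1.194, -0.259], 'joint_vel': [-0.0, 0.002, -0.001, 0.0, -0.001, 0.0], 'joint_efforts': [-0.002, -39.229, 18.84, 4.186, -0.005, -0.0], 'position': [209.286, 588.305, 230.223], 'ee_rot': [0.985, -0.17, -0.0, 0.001], 'contact_force': [-0.599, -0.411, -0.482], 'wrist_torque': [0.001, -0.033, -0.023], 'grasp_force': 0.0, 'gripper_width': 85.404}
side {'camera_matrix': [[475.096, 0.0, 252.958], [0.0, 475.096, 192.624], [0.0, 0.0, 1.0]], 'view': [[0.882, -0.471, -0.015, -476.646], [0.315, 0.567, 0.761, -260.971], [-0.35, -0.676, 0.648, -1276.849], [0.0, 0.0, 0.0, 1.0]]}
top {'camera_matrix': [[423.633, 0.0, 257.314], [0.0, 423.633, 186.734], [0.0, 0.0, 1.0]], 'view': [[-0.015, -1.0, -0.024, 18.456], [0.99, -0.018, 0.139, -550.102], [-0.14, -0.022, 0.99, -1157.633], [0.0, 0.0, 0.0, 1.0]]}
wrist {'camera_matrix': [[308.935, 0.0, 250.135], [0.0, 308.935, 195.0], [0.0, 0.0, 1.0]], 'T_tool_cam': [[0.001, 0.951, 0.311, 80.161], [1.0, -0.0, -0.001, -0.629], [-0.001, 0.311, -0.951, -143.81], [0.0, 0.0, 0.0, 1.0]]}
```

View pics/top0.png

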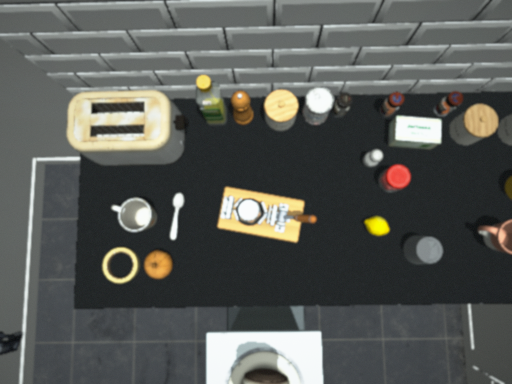

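View pics/side0.png

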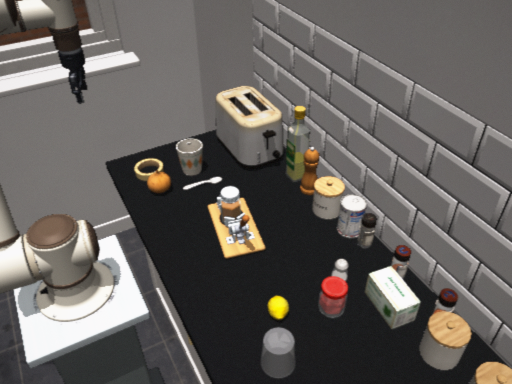

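```bash
cat > h.py <<'E'
from bench import arm, optics
import cv2, numpy as np
from scipy.spatial.transform import Rotation as R
def cam(n,st=None):
    i=optics.camera_info(n);K=np.array(i["camera_matrix"])
    if n!="wrist": return K,np.linalg.inv(np.array(i["view"]))
    T=np.eye(4);T[:3,:3]=R.from_quat(st["ee_rot"]).as_matrix();T[:3,3]=st["position"]
    return K,T@np.array(i["T_tool_cam"])
def ray(c,u,v):
    K,T=c;d=np.array([(u-K[0,2])/K[0,0],-(v-K[1,2])/K[1,1],-1.]);return T[:3,3],T[:3,:3]@d
def onz(c,u,v,z):
    o,d=ray(c,u,v);return o+d*(z-o[2])/d[2]
def proj(c,p):
    K,T=c;q=np.linalg.inv(T)@np.r_[p,1];return np.array([K[0,0]*q[0]/-q[2]+K[0,2],K[1,1]*-q[1]/-q[2]+K[1,2]])
E
python3 - <<'E'
from h import *
im=cv2.imread("pics/top0.png");c=cam("top")
hsv=cv2.cvtColor(im,cv2.COLOR_BGR2HSV)
m=cv2.inRange(hsv,(8,70,120),(28,255,255));m[:, :200]=0;m[:170]=0;m[260:]=0;m[:,330:]=0
m=cv2.morphologyEx(m,cv2.MORPH_CLOSE,np.ones((15,15)));m=cv2.morphologyEx(m,cv2.MORPH_OPEN,np.ones((13,13)))
k=max(cv2.findContours(m,0,2)[0],key=cv2.contourArea);r=cv2.minAreaRect(k);print(r)
for z in(15,20):
  B=np.array([onz(c,*p,z)[:2] for p in cv2.boxPoints(r)]);print(z,B.round(1).tolist(),B.mean(0))
  for i in range(4): d=B[(i+1)%4]-B[i];print(np.linalg.norm(d).round(1),np.degrees(np.arctan2(d[1],d[0])).round(1))
print("cap",onz(c,250,211,134))
a=cv2.resize(im[170:260,205:335],None,fx=6,fy=6,interpolation=2)[:540,:780]
cv2.imwrite("pics/topc.png",a)
E
```

```text
((275.0, 220.0), (40.0, 58.0), 90.0)
15 [[515.8, 42.9], [512.9, -123.2], [399.4, -119.7], [401.9, 44.2]] [457.52888843 -38.95802858]
166.1 -91.0
113.5 178.3
163.9 89.1
113.9 -0.6
20 [[515.3, 42.6], [512.4, -122.7], [399.4, -119.3], [401.9, 43.9]] [457.22087342 -38.8673639 ]
165.4 -91.0
113.1 178.3
163.2 89.1
113.4 -0.6
cap [474.08084715  26.98073737 134.        ]
```

View pics/topc.png

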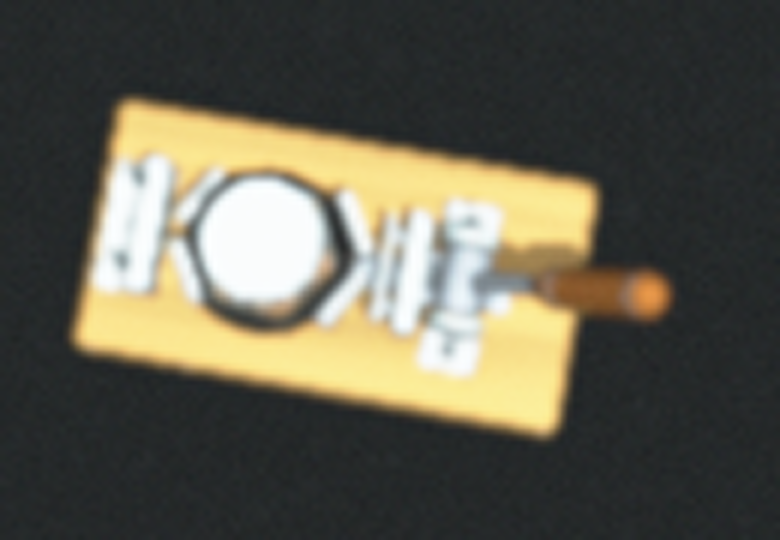

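Run:
```python
from h import *
c=cam("top")
P=np.array([(122,98),(600,183),(555,437),(75,350)])/6+[205-.4,170-.4]
for z in (18,):
  B=np.array([onz(c,*p,z)[:2] for p in P]);print(B.round(1).tolist())
  for i in range(4): d=B[(i+1)%4]-B[i];print(np.linalg.norm(d).round(1),np.degrees(np.arctan2(d[1],d[0])).round(1))
  yv=(B[0]+B[3]-B[1]-B[2]);yv/=np.linalg.norm(yv);mid=B.mean(0);O=mid+36*yv
  print("origin",O,"ydir",yv,"ang x",np.degrees(np.arctan2(-yv[0],yv[1])))
cap=onz(c,205+265/6-.4,170+237/6-.4,123.5);print(cap)
```

```text
[[557.3, 103.0], [512.3, -124.6], [392.9, -99.9], [437.2, 125.8]]
232.0 -101.2
121.9 168.3
230.0 78.9
122.3 -10.8
origin [481.86646938  36.40355626] ydir [0.19329031 0.98114161] ang x -11.144865472405224
[479.96844584  30.5566459  123.5       ]
```

Request:
step_arm(
  motion=[
    {"slide":[20,22,-10],"dr":[0,0,0],"jaw":85},
    {"slide":[55,60,-25],"dr":[0,0,-0.1],"jaw":85},
    {"slide":[93,101,-40],"dr":[0,0,-0.3],"jaw":85},
    {"slide":[131,143,-55],"dr":[0,0,-0.5],"jaw":60},
    {"slide":[169,185,-70],"dr":[0,0,-0.7],"jaw":40},
    {"slide":[207,227,-70],"dr":[0,0,-0.9],"jaw":20},
    {"slide":[245,268,-70],"dr":[0,0,-1.06],"jaw":0},
    {"slide":[270,296,-70],"dr":[0,0,-1.06],"jaw":0},
  ],
)

```text
clock: 1.1
position: [364.7, 217.2, 301.2]
ee_rot: [0.995, -0.097, -0.0, 0.0]
contact_force: [0.2, -0.0, -0.6]
gripper_width: 0.3
grasp_force: 0.0
```

Request:
step_arm(
  motion=[
    {"slide":[20,33,0],"dr":[0,0,0],"jaw":0},
    {"slide":[45,73,0],"dr":[0,0,0],"jaw":0},
    {"slide":[70,113,0],"dr":[0,0,0],"jaw":0},
    {"slide":[95,153,0],"dr":[0,0,0],"jaw":0},
    {"slide":[120,193,0],"dr":[0,0,0],"jaw":0},
    {"slide":[135,217,0],"dr":[0,0,0],"jaw":0},
    {"slide":[135,217,0],"dr":[0,0,0],"jaw":0},
    {"slide":[135,217,0],"dr":[0,0,0],"jaw":0},
  ],
)

```text
clock: 2.1
position: [454.9, -19.2, 301.0]
ee_rot: [0.995, -0.097, -0.0, -0.0]
contact_force: [-0.7, 0.0, 0.1]
gripper_width: 0.0
grasp_force: 0.0
```

Run:
```python
from h import *
import json
s=arm.read_state();im=optics.get_image("wrist");cv2.imwrite("pics/w1.png",im)
json.dump({k:np.array(v).tolist() for k,v in s.items()},open("w1.json","w"));print(s["position"],s["ee_rot"],s["joints"])
c=cam("wrist",s)
O=np.array([481.9,36.4]);y=np.array([.1933,.9811])
for n,a,z in(("hinge",-96,60),("grip",-156,146),("end",-174.6,172),("capnom",-6,123.5)): print(n,proj(c,[*(O+a*y),z]).round())
```

```text
[454.94745433 -19.20576129 301.02216434] [ 9.95304046e-01 -9.67973316e-02 -3.62583926e-04 -1.44563149e-05] [ 3.16159283e-01  4.27858009e-02 -2.61087294e-01 -3.32786783e-04
 -1.26757581e+00  1.06083824e+00]
hinge [279. 148.]
grip [348. 163.]
end [377. 169.]
capnom [199. 158.]
```

View pics/w1.png

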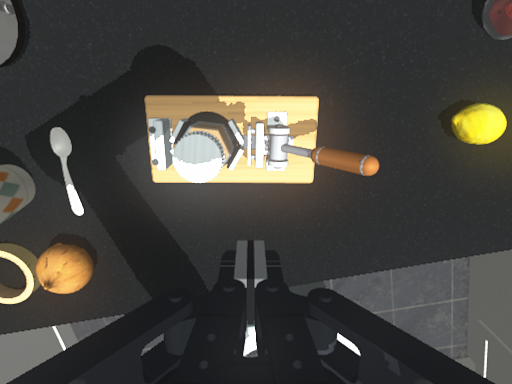

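Request:
step_arm(
  motion=[
    {"slide":[4,10,0],"dr":[-0.7,0,0],"jaw":0},
    {"slide":[8,20,10],"dr":[-1.6,0,0],"jaw":0},
    {"slide":[12,30,25],"dr":[-2.6,0,0],"jaw":0},
    {"slide":[16,40,50],"dr":[-3.6,0,0],"jaw":0},
    {"slide":[16,50,80],"dr":[-4.6,0,0],"jaw":0},
    {"slide":[16,52,110],"dr":[-5.6,0,0],"jaw":0},
    {"slide":[16,52,125],"dr":[-5.6,0,0],"jaw":0},
    {"slide":[16,52,125],"dr":[-5.6,0,0],"jaw":0},
  ],
)

```text
clock: 3.15
position: [461.0, -73.0, 176.1]
ee_rot: [0.92, -0.089, -0.037, 0.379]
contact_force: [0.6, 0.2, 0.3]
gripper_width: 0.0
grasp_force: 0.0
```

Run:
```python
from h import *
s=arm.read_state();print(s["position"],s["joints"],R.from_quat(s["ee_rot"]).as_matrix().round(3).tolist())
d=s["position"][:2]-np.array([481.9,36.4]);print("x,s",d@[.9811,-.1933],-d@[.1933,.9811])
ti=45-0.0
t=np.radians(44.8)
# tool y,z axes in (s,z): y=(cos t, sin t) , z=(sin t,-cos t)
p0=np.array([111.8,176.]);
for ph in (55,50,44,38,32,26,20,14,10,6,4,2):
  f=np.radians(ph);q=np.array([96,60])+105*np.array([np.cos(f),np.sin(f)])+9.5*np.array([-np.sin(f),np.cos(f)])
  d=q-p0;print(ph,q.round(1),"slide y,z",(d@[np.cos(t),np.sin(t)]).round(1),(d@[np.sin(t),-np.cos(t)]).round(1))
cv2.imwrite("pics/s2.png",cv2.resize(optics.get_image("side")[100:300,150:350],None,fx=3,fy=3))
```

```text
[460.96581755 -73.00383828 176.13928721] [ 0.51491147  0.35208353 -0.63998331  0.60573139 -1.21996391  0.4593515 ] [[0.981, -0.135, -0.136], [-0.192, -0.697, -0.691], [-0.001, 0.704, -0.71]]
x,s 0.6092355406570507 111.3826832082669
55 [148.4 151.5] slide y,z 8.7 43.2
50 [156.2 146.5] slide y,z 10.8 52.2
44 [164.9 139.8] slide y,z 12.2 63.1
38 [172.9 132.1] slide y,z 12.4 74.2
32 [180.  123.7] slide y,z 11.5 85.2
26 [186.2 114.6] slide y,z 9.5 96.0
20 [191.4 104.8] slide y,z 6.4 106.6
14 [195.6  94.6] slide y,z 2.1 116.8
10 [197.8  87.6] slide y,z -1.3 123.3
6 [199.4  80.4] slide y,z -5.2 129.6
4 [200.1  76.8] slide y,z -7.3 132.6
2 [200.6  73.2] slide y,z -9.5 135.5
```

View pics/s2.png

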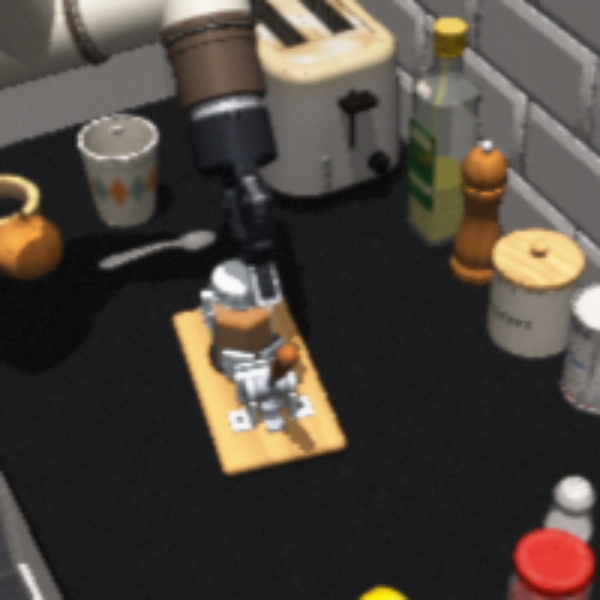

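Request:
step_arm(
  motion=[
    {"slide":[0,4,18],"dr":[0,0,0],"jaw":0},
    {"slide":[0,8,36],"dr":[0,0,0],"jaw":0},
    {"slide":[0,9,44],"dr":[0,0,0],"jaw":0},
    {"slide":[0,11,52],"dr":[0.3,0,0],"jaw":0},
    {"slide":[0,12,60],"dr":[0.6,0,0],"jaw":0},
    {"slide":[0,12,68],"dr":[0.9,0,0],"jaw":0},
    {"slide":[0,12,74],"dr":[1.2,0,0],"jaw":0},
    {"slide":[0,12,74],"dr":[1.2,0,0],"jaw":0},
  ],
)

```text
clock: 4.2
position: [450.3, -133.0, 134.4]
ee_rot: [0.949, -0.093, -0.027, 0.3]
contact_force: [-2.9, 4.9, 5.1]
gripper_width: -0.2
grasp_force: 3.5
```

Request:
step_arm(
  motion=[
    {"slide":[3,1,6],"dr":[0.2,0,0],"jaw":0},
    {"slide":[4,1,14],"dr":[0.5,0,0],"jaw":0},
    {"slide":[4,1,22],"dr":[0.9,0,0],"jaw":0},
    {"slide":[4,0,30],"dr":[1.2,0,0],"jaw":0},
    {"slide":[4,-1,38],"dr":[1.6,0,0],"jaw":0},
    {"slide":[4,-3,45],"dr":[2.0,0,0],"jaw":0},
    {"slide":[4,-5,51],"dr":[2.5,0,0],"jaw":0},
    {"slide":[4,-6,54],"dr":[2.5,0,0],"jaw":0},
  ],
)

```text
clock: 5.2
position: [449.3, -160.0, 87.7]
ee_rot: [0.987, -0.097, -0.011, 0.131]
contact_force: [-4.5, 6.0, 12.2]
gripper_width: 0.1
grasp_force: 6.6
```

Run:
```python
from h import *
s=arm.read_state();print(s["position"],R.from_quat(s["ee_rot"]).as_matrix().round(3).tolist(),s["contact_force"])
d=s["position"][:2]-np.array([481.9,36.4]);print("x,s",d@[.9811,-.1933],-d@[.1933,.9811])
cv2.imwrite("pics/s3.png",cv2.resize(optics.get_image("side")[170:270,190:290],None,fx=5,fy=5,interpolation=2))
```

```text
[ 449.29641753 -159.97985573   87.67567599] [[0.981, -0.189, -0.046], [-0.194, -0.947, -0.257], [0.005, 0.261, -0.965]] [-4.45381375  6.03292519 12.22827477]
x,s 5.972851348180272 198.97054894800496
```

View pics/s3.png

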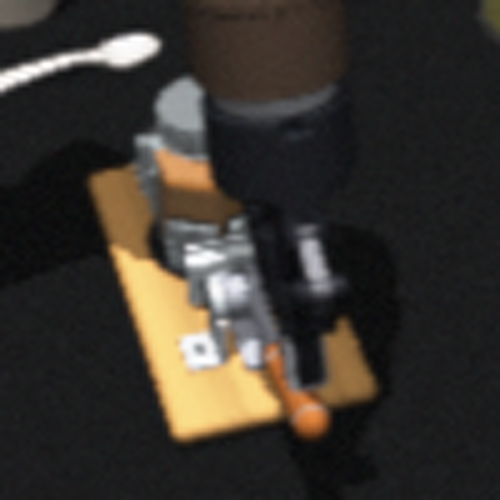

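Run:
```python
from h import *
s=arm.read_state();c=cam("side");f=lambda p:((proj(c,p)-[190,170])*5).round()
O=np.array([481.9,36.4]);X=np.array([.9811,-.1933]);Y=np.array([.1933,.9811])
print("tcp",f(s["position"]))
for ph in(6,12):
  for x in(0,3):
    for r in (66,105,137):
      a=np.radians(ph);print(ph,x,r,f([*(O+x*X-(96+r*np.cos(a))*Y),60+r*np.sin(a)]))
print("corners",[f([*(O+x*X+y*Y),18]) for x in(-60,60) for y in(-152,)])
```

```text
tcp [303. 382.]
6 0 66 [274. 362.]
6 0 105 [294. 407.]
6 0 137 [311. 445.]
6 3 66 [279. 361.]
6 3 105 [299. 406.]
6 3 137 [316. 444.]
12 0 66 [273. 352.]
12 0 105 [292. 391.]
12 0 137 [309. 424.]
12 3 66 [278. 351.]
12 3 105 [298. 390.]
12 3 137 [315. 423.]
corners [array([169., 434.]), array([372., 386.])]
```

Run:
```python
from h import *
import json
c=cam("wrist",json.load(open("w1.json")))
O=np.array([481.9,36.4]);X=np.array([.9811,-.1933]);Y=np.array([.1933,.9811])
def L(u,v,z): 
  d=onz(c,u,v,z)[:2]-O;return np.round([d@X,d@Y],1)
for p in((146,96),(319,96),(315,183),(152,183)):print(p,L(*p,18))
im=cv2.imread("pics/w1.png");h=cv2.cvtColor(im,cv2.COLOR_BGR2HSV)
m=cv2.inRange(h,(3,120,60),(14,255,255));n,l,st,ce=cv2.connectedComponentsWithStats(m)
for i in range(1,n):
  if st[i,4]>150: print(st[i],ce[i])
print("grip?",L(345,161,146),"end",L(371,166,168),"neck",L(297,151,60+.819*55))
print("cap",L(199,157,123.5))
print([proj(c,[*(O-(96+r*.5736)*Y),60+r*.819]).round() for r in(55,70,105,137)])
```

```text
(146, 96) [61.8 77. ]
(319, 96) [  62.  -150.7]
(315, 183) [ -56.9 -153.3]
(152, 183) [-57.1  80.7]
[318 148  47  27 802] [340.21321696 159.54114713]
[362 156  18  20 217] [370.01382488 165.59447005]
grip? [   2.  -153.2] end [   2.  -170.5] neck [   4.6 -111.8]
cap [ 1.4 -6.2]
[array([311., 155.]), array([321., 157.]), array([348., 163.]), array([377., 169.])]
```

Request:
step_arm(
  motion=[
    {"slide":[-1,0,2],"dr":[0,0,0],"jaw":0},
    {"slide":[-2,0,4],"dr":[0,0,0],"jaw":0},
    {"slide":[-3,-1,6],"dr":[0,0,0],"jaw":0},
    {"slide":[-3,-1,8],"dr":[0,0,0],"jaw":0},
    {"slide":[-3,-1,9],"dr":[0,0,0],"jaw":0},
    {"slide":[-3,-1,10],"dr":[0,0,0],"jaw":0},
    {"slide":[-3,-1,10],"dr":[0,0,0],"jaw":0},
    {"slide":[-3,-1,10],"dr":[0,0,0],"jaw":0},
  ],
)

```text
clock: 6.25
position: [448.9, -161.1, 80.8]
ee_rot: [0.987, -0.095, -0.008, 0.133]
contact_force: [-4.7, 2.9, 27.7]
gripper_width: -0.3
grasp_force: 13.7
```

Request:
step_arm(
  motion=[
    {"slide":[0,0,1.5],"dr":[0,0,0],"jaw":0},
    {"slide":[0,0,1.5],"dr":[0,0,0],"jaw":0},
    {"slide":[0,1,-6],"dr":[0,0,0],"jaw":0},
    {"slide":[0,-1,-31],"dr":[-0.6,0,0],"jaw":0},
    {"slide":[0,-7,-53],"dr":[-1.2,0,0],"jaw":0},
    {"slide":[0,-17,-72],"dr":[-1.8,0,0],"jaw":0},
    {"slide":[0,-31,-89],"dr":[-2.4,0,0],"jaw":0},
    {"slide":[0,-51,-115],"dr":[-2.4,0,0],"jaw":0},
  ],
)

```text
clock: 7.25
position: [460.5, -81.7, 173.4]
ee_rot: [0.951, -0.092, -0.028, 0.294]
contact_force: [0.4, -1.2, -0.3]
gripper_width: -0.2
grasp_force: 0.0
```

Request:
step_arm(
  motion=[
    {"slide":[0,0,-15],"dr":[0.5,0,0],"jaw":0},
    {"slide":[0,0,-35],"dr":[1.4,0,0],"jaw":0},
    {"slide":[0,0,-55],"dr":[2.4,0,0],"jaw":30},
    {"slide":[-4,0,-80],"dr":[3.4,0,0],"jaw":60},
    {"slide":[-8,0,-107],"dr":[4.3,0,0],"jaw":85},
    {"slide":[-12,0,-120],"dr":[4.3,0,0],"jaw":85},
    {"slide":[-12,0,-120],"dr":[4.3,0,0],"jaw":85},
    {"slide":[-12,0,-120],"dr":[4.3,0,0],"jaw":85},
  ],
)

```text
clock: 8.25
position: [460.8, -13.8, 270.3]
ee_rot: [0.995, -0.096, -0.001, 0.001]
contact_force: [-0.8, 0.3, -0.2]
gripper_width: 84.7
grasp_force: 0.0
```

Run:
```python
from h import *
import json
s=arm.read_state();im=optics.get_image("wrist");cv2.imwrite("pics/w2.png",im)
json.dump({k:np.array(v).tolist() for k,v in s.items()},open("w2.json","w"));print(s["position"],s["ee_rot"],s["joints"])
c=cam("wrist",s)
O=np.array([481.9,36.4]);X=np.array([.9811,-.1933]);Y=np.array([.1933,.9811])
p=proj(c,[*O,123.5]);print(p)
a=cv2.resize(im[60:260,100:370],None,fx=2.9,fy=2.9,interpolation=2);cv2.imwrite("pics/w2c.png",a)
```

```text
[460.78533745 -13.78213493 270.25373148] [ 9.95353988e-01 -9.62723294e-02 -1.17682036e-03  8.32258555e-04] [ 3.24473777e-01  7.31951945e-02 -3.05961710e-01  5.99554029e-04
 -1.19446779e+00  1.05325788e+00]
[194.65380991 169.19176328]
```

View pics/w2c.png

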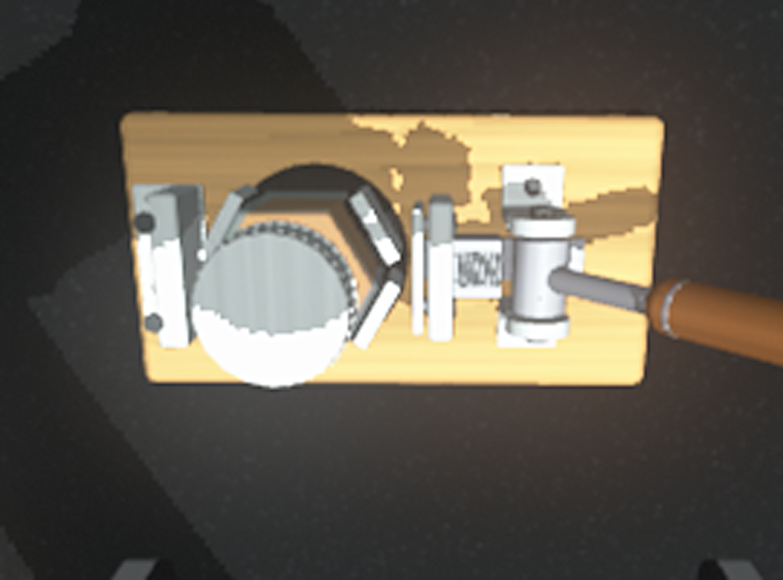

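Request:
step_arm(
  motion=[
    {"slide":[1,-5,0],"dr":[0,0,0.8],"jaw":85},
    {"slide":[3,-13,10],"dr":[0,0,2.1],"jaw":85},
    {"slide":[6,-23,20],"dr":[0,0,3.4],"jaw":85},
    {"slide":[9,-33,35],"dr":[0,0,4.7],"jaw":85},
    {"slide":[12,-44,50],"dr":[0,0,6.0],"jaw":85},
    {"slide":[13.5,-54,65],"dr":[0,0,7.3],"jaw":85},
    {"slide":[13.5,-54,75],"dr":[0,0,8.6],"jaw":85},
    {"slide":[13.5,-54,80],"dr":[0,0,9.3],"jaw":85},
  ],
)

```text
clock: 9.3
position: [484.3, 36.4, 189.3]
ee_rot: [0.733, -0.68, -0.001, 0.002]
contact_force: [0.0, 0.1, 0.7]
gripper_width: 84.4
grasp_force: 0.0
```

Run:
```python
from h import *
s=arm.read_state();print(s["position"],s["joints"],R.from_quat(s["ee_rot"]).as_matrix().round(4).tolist())
im=optics.get_image("wrist");c=cam("wrist",s)
print("pred cap",proj(c,[484.4,36.5,123.5]));cv2.imwrite("pics/w3.png",im)
```

```text
[484.29992177  36.41277031 189.30500391] [ 4.10560171e-01  1.87742457e-01 -3.85112644e-01  4.32372966e-04
 -1.00246678e+00 -3.35208785e-01] [[0.0755, -0.9971, -0.004], [-0.9971, -0.0755, -0.0021], [0.0018, 0.0042, -1.0]]
pred cap [250.27899752 209.79529006]
```

View pics/w3.png

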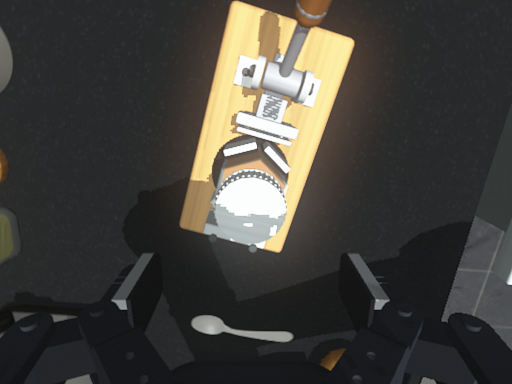

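Request:
step_arm(
  motion=[
    {"slide":[0,0,15],"dr":[0,0,0],"jaw":85},
    {"slide":[0,0,35],"dr":[0,0,0],"jaw":85},
    {"slide":[0,0,55],"dr":[0,0,0],"jaw":85},
    {"slide":[0,0,72],"dr":[0,0,0],"jaw":85},
    {"slide":[0,0,83],"dr":[0,0,0],"jaw":85},
    {"slide":[0,0,89],"dr":[0,0,0],"jaw":85},
    {"slide":[0,0,89],"dr":[0,0,0],"jaw":70},
    {"slide":[0,0,89],"dr":[0,0,0],"jaw":62},
  ],
)

```text
clock: 10.35
position: [485.5, 36.6, 102.9]
ee_rot: [0.734, -0.679, 0.0, -0.0]
contact_force: [-0.5, -0.6, -0.5]
gripper_width: 62.3
grasp_force: 0.0
```

Request:
step_arm(
  motion=[
    {"slide":[0,0,0],"dr":[0,0,0],"jaw":58},
    {"slide":[0,0,0],"dr":[0,0,0],"jaw":54},
    {"slide":[0,0,0],"dr":[0,0,0],"jaw":51},
    {"slide":[0,0,0],"dr":[0,0,0],"jaw":40},
    {"slide":[0,0,0],"dr":[0,0,0],"jaw":20},
    {"slide":[0,0,0],"dr":[0,0,0],"jaw":0},
    {"slide":[0,0,0],"dr":[0,0,0],"jaw":0},
    {"slide":[0,0,0],"dr":[0,0,0],"jaw":0},
  ],
)

```text
clock: 11.35
position: [485.6, 36.3, 103.3]
ee_rot: [0.735, -0.679, 0.001, -0.0]
contact_force: [-0.7, -1.6, 6.2]
gripper_width: 50.4
grasp_force: 61.3
```

Request:
step_arm(
  motion=[
    {"slide":[0,0,0],"dr":[0,0,-0.5],"jaw":0},
    {"slide":[0,0,0],"dr":[0,0,-1.0],"jaw":0},
    {"slide":[0,0,-0.2],"dr":[0,0,-1.5],"jaw":0},
    {"slide":[0,0,-0.5],"dr":[0,0,-2.0],"jaw":0},
    {"slide":[0,0,-0.7],"dr":[0,0,-2.5],"jaw":0},
    {"slide":[0,0,-1.0],"dr":[0,0,-3.0],"jaw":0},
    {"slide":[0,0,-1.2],"dr":[0,0,-3.5],"jaw":0},
    {"slide":[0,0,-1.5],"dr":[0,0,-4.0],"jaw":0},
  ],
)

```text
clock: 12.35
position: [485.5, 36.7, 103.9]
ee_rot: [0.893, -0.449, 0.0, -0.0]
contact_force: [0.8, 0.0, -0.7]
gripper_width: 50.5
grasp_force: 62.2
```

Run:
```python
from h import *
s=arm.read_state();print({k:np.round(s[k],3).tolist() for k in("position","contact_force","wrist_torque","joints")})
cv2.imwrite("pics/w4.png",optics.get_image("wrist"))
```

```text
{'position': [485.509, 36.656, 103.916], 'contact_force': [0.811, 0.016, -0.698], 'wrist_torque': [0.033, -0.065, 0.01], 'joints': [0.41, 0.293, -0.498, -0.0, -0.779, 0.23]}
```

View pics/w4.png

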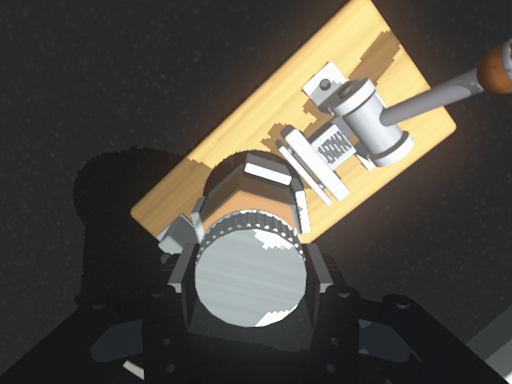

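Request:
step_arm(
  motion=[
    {"slide":[0,0,-0.2],"dr":[0,0,-0.4],"jaw":0},
    {"slide":[0,0,-0.4],"dr":[0,0,-0.8],"jaw":0},
    {"slide":[0,0,-0.6],"dr":[0,0,-1.2],"jaw":0},
    {"slide":[0,0,-0.8],"dr":[0,0,-1.6],"jaw":0},
    {"slide":[0,0,-1.0],"dr":[0,0,-2.0],"jaw":0},
    {"slide":[0,0,-1.2],"dr":[0,0,-2.4],"jaw":0},
    {"slide":[0,0,-1.4],"dr":[0,0,-2.8],"jaw":0},
    {"slide":[0,0,-1.5],"dr":[0,0,-3.2],"jaw":0},
  ],
)

```text
clock: 13.4
position: [485.1, 36.4, 105.2]
ee_rot: [0.971, -0.241, -0.0, -0.0]
contact_force: [-0.1, -0.3, -0.3]
gripper_width: 50.5
grasp_force: 62.2
```

Run:
```python
from h import *
s=arm.read_state();print({k:np.round(s[k],3).tolist() for k in("position","contact_force","wrist_torque","joints","joint_efforts")})
im=optics.get_image("wrist");cv2.imwrite("pics/w5.png",im)
# rectify to the shoulder plane z=90 in the vice frame: w2 (before) | w5 (now)
import json
json.dump({k:np.array(v).tolist() for k,v in s.items()},open("w5.json","w"))
O=np.array([481.9,36.4]);X=np.array([.9811,-.1933]);Y=np.array([.1933,.9811]);out=[]
C=O+2.4*X
for n in("w2","w5"):
  c=cam("wrist",json.load(open(n+".json")))
  q=[(-60,60),(60,60),(60,-110),(-60,-110)]
  src=np.float32([proj(c,[*(C+a*X+b*Y),90]) for a,b in q]);dst=np.float32([(-(b-60)*3,(60-a)*3) for a,b in q])
  out.append(cv2.warpPerspective(cv2.imread(f"pics/{n}.png"),cv2.getPerspectiveTransform(src,dst),(510,360))[:300])
cv2.imwrite("pics/cmp.png",np.vstack(out))
```

```text
{'position': [485.093, 36.431, 105.221], 'contact_force': [-0.063, -0.293, -0.335], 'wrist_torque': [0.012, -0.025, -0.016], 'joints': [0.41, 0.291, -0.497, -0.0, -0.783, 0.675], 'joint_efforts': [0.0, -30.187, 14.533, 3.264, 0.0, -0.294]}
```

View pics/cmp.png

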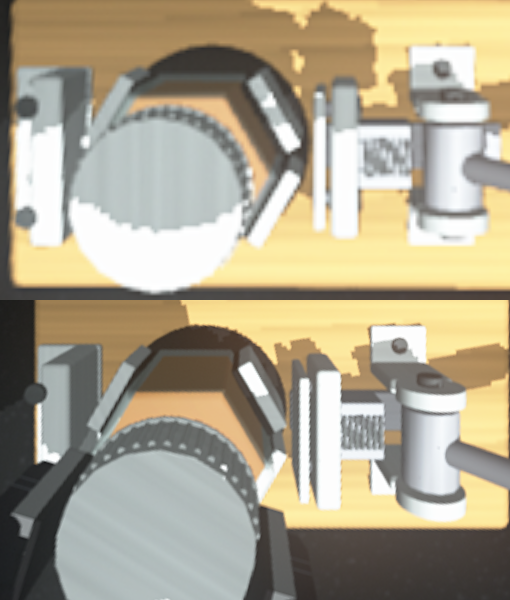

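Request:
step_arm(
  motion=[
    {"slide":[0,0,-0.5],"dr":[0,0,-1.0],"jaw":0},
    {"slide":[0,0,-1.0],"dr":[0,0,-2.0],"jaw":0},
    {"slide":[0,0,-1.5],"dr":[0,0,-3.0],"jaw":0},
    {"slide":[0,0,-2.0],"dr":[0,0,-4.0],"jaw":0},
    {"slide":[0,0,-2.5],"dr":[0,0,-5.0],"jaw":0},
    {"slide":[0,0,-3.0],"dr":[0,0,-6.0],"jaw":0},
    {"slide":[0,0,-3.5],"dr":[0,0,-7.0],"jaw":0},
    {"slide":[0,0,-4.0],"dr":[0,0,-8.0],"jaw":0},
  ],
)

```text
clock: 14.45
position: [485.1, 36.4, 109.2]
ee_rot: [0.95, 0.311, 0.0, -0.0]
contact_force: [-0.1, 0.4, -0.2]
gripper_width: 50.5
grasp_force: 62.2
```

Request:
step_arm(
  motion=[
    {"slide":[0,0,-0.4],"dr":[0,0,-0.8],"jaw":0},
    {"slide":[0,0,-0.6],"dr":[0,0,-1.6],"jaw":0},
    {"slide":[0,0,-0.6],"dr":[0,0,-2.4],"jaw":0},
    {"slide":[0,0,-0.6],"dr":[0,0,-3.2],"jaw":0},
    {"slide":[0,0,-0.6],"dr":[0,0,-4.0],"jaw":0},
    {"slide":[0,0,-1.2],"dr":[0,0,-4.0],"jaw":0},
    {"slide":[0,0,-1.8],"dr":[0,0,-4.0],"jaw":0},
    {"slide":[0,0,-2.4],"dr":[0,0,-4.0],"jaw":0},
  ],
)

```text
clock: 15.45
position: [485.1, 36.5, 111.7]
ee_rot: [0.829, 0.559, 0.0, -0.0]
contact_force: [-0.2, 1.2, -1.1]
gripper_width: 50.2
grasp_force: 62.3
```

Request:
step_arm(
  motion=[
    {"slide":[0,0,-1],"dr":[0,0,0],"jaw":0},
    {"slide":[0,0,-3],"dr":[0,0,0],"jaw":0},
    {"slide":[0,0,-6],"dr":[0,0,0],"jaw":0},
    {"slide":[0,0,-11],"dr":[0,0,0],"jaw":0},
    {"slide":[0,0,-18],"dr":[0,0,0],"jaw":0},
    {"slide":[0,0,-26],"dr":[0,0,0],"jaw":0},
    {"slide":[0,0,-32],"dr":[0,0,0],"jaw":0},
    {"slide":[0,0,-33],"dr":[0,0,0],"jaw":0},
  ],
)

```text
clock: 16.45
position: [485.4, 36.6, 145.4]
ee_rot: [0.829, 0.56, 0.001, 0.0]
contact_force: [-0.4, -0.4, -1.7]
gripper_width: 50.5
grasp_force: 62.4
```

Request:
step_arm(
  motion=[
    {"slide":[0,0,0],"dr":[0,0,0],"jaw":0},
    {"slide":[0,0,0],"dr":[0,0,0],"jaw":0},
    {"slide":[0,0,0],"dr":[0,0,0],"jaw":0},
    {"slide":[0,0,0],"dr":[0,0,0],"jaw":0},
    {"slide":[0,0,0],"dr":[0,0,0],"jaw":0},
    {"slide":[0,0,0],"dr":[0,0,0],"jaw":0},
    {"slide":[0,0,0],"dr":[0,0,0],"jaw":0},
    {"slide":[0,0,0],"dr":[0,0,0],"jaw":0},
  ],
)

```text
clock: 17.45
position: [485.1, 36.5, 144.8]
ee_rot: [0.829, 0.56, 0.0, 0.0]
contact_force: [-0.6, 0.2, -0.7]
gripper_width: 50.2
grasp_force: 62.4
```

Run:
```python
from h import *
import json
s=arm.read_state();print({k:np.round(s[k],3).tolist() for k in("position","contact_force","wrist_torque","joints","gripper_width","grasp_force")})
c=cam("wrist",s);im=optics.get_image("wrist");cv2.imwrite("pics/w6.png",im)
O=np.array([481.9,36.4]);X=np.array([.9811,-.1933]);Y=np.array([.1933,.9811]);C=O+2.4*X
top=optics.get_image("top");sd=optics.get_image("side")
t0,s0=cv2.imread("pics/top0.png"),cv2.imread("pics/side0.png")
for a,b in((top,t0),(sd,s0)):
  d=(cv2.absdiff(cv2.GaussianBlur(a,(3,3),0),cv2.GaussianBlur(b,(3,3),0)).max(2)>60).astype(np.uint8)
  n,_,st,_=cv2.connectedComponentsWithStats(d);print([x.tolist() for x in st[1:] if x[4]>25])
cv2.imwrite("pics/end.png",np.hstack([cv2.resize(im,(400,300)),cv2.resize(sd[140:260,170:330],(400,300),interpolation=2)]))
```

```text
{'position': [485.142, 36.469, 144.803], 'contact_force': [-0.635, 0.205, -0.715], 'wrist_torque': [0.0, -0.039, 0.021], 'joints': [0.41, 0.238, -0.448, -0.0, -0.885, 2.35], 'gripper_width': 50.242, 'grasp_force': 62.363}
[[121, 165, 141, 184, 9329], [222, 188, 41, 44, 1125], [260, 202, 5, 10, 30], [137, 206, 13, 10, 40], [172, 228, 4, 10, 28], [206, 332, 26, 52, 817], [0, 335, 22, 16, 147], [151, 334, 55, 50, 2398], [237, 343, 32, 13, 218], [278, 353, 16, 31, 168]]
[[5, 0, 14, 19, 185], [31, 0, 43, 29, 758], [82, 4, 37, 26, 362], [123, 26, 68, 47, 367], [79, 29, 16, 8, 96], [0, 34, 12, 11, 97], [43, 35, 11, 7, 49], [0, 40, 33, 11, 186], [81, 40, 29, 8, 109], [55, 43, 32, 60, 860], [90, 43, 50, 24, 576], [8, 54, 25, 8, 67], [185, 66, 24, 27, 436], [0, 68, 37, 24, 577], [179, 83, 13, 14, 60], [211, 86, 42, 79, 1161], [183, 174, 57, 16, 342], [220, 187, 20, 16, 219], [233, 198, 16, 23, 138], [18, 205, 31, 13, 63], [4, 209, 47, 33, 541], [223, 213, 11, 4, 28], [47, 220, 46, 47, 815], [228, 222, 12, 5, 27], [87, 224, 13, 35, 153], [0, 231, 6, 10, 34], [0, 241, 45, 43, 879], [103, 258, 17, 21, 177], [12, 263, 42, 54, 1346], [59, 264, 27, 21, 338], [82, 286, 34, 18, 213]]
```

```bash
python3 -c "
from bench import arm
print(arm.job_done())"
```

```text
the job is handed in; nothing more can be done
None
```

I pressed the lever to its stop, let it spring back, unscrewed the cap about 2.7 rad and lifted it off; I handed in at about 17.5 s, with the gripper still holding the cap level over the jar's mouth, about 25 mm above the rim by calculation. The wrist carried only the cap's weight (about 0.7 N), so the jar did not come up with it, and nothing touched the other items, though I did not view a final picture to confirm they hadn't moved.

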